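# Hand in the filings tin through the sprung gate

### The arm

A 6-joint arm with a two-finger parallel gripper is mounted at the origin on the work surface. World frame = base frame: x ahead of the robot, y to its left, z up, the work surface at z = 0. Lengths are in m, angles in rad, forces in N, time in s.
With the tool pointing down it reaches from about 0.375 to 0.9 m from the base axis. Payload 3.1 kg.
Tool frame: the origin (TCP) lies between the finger pads; the fingertips stand 22 mm ahead of it and the grasp point (between the pads) lies 3 mm ahead of it; z points along the fingers, y is the line along which they close (so a half turn about z gives the same grasp; the last joint's range is limited). The gripper opens to 87 mm and grips with 3 to 60 N. Pads are 19 mm wide; open, the fingers measure 117 mm over their backs; the gripper's body (75 mm by 190 mm) begins 51 mm behind the grasp point.
Start: joints at [-1.312, 0.527, 1.433, -0, 1.181, -0.178], TCP at [0.264, -0.566, 0.245] pointing down, gripper open.
Joint ranges: [-3.08, 3.08], [-0.75, 2.2], [0.22, 2.44], [-1.43, 4.57], [0, 2.65], [-2.85, 2.85]. Speed limits (rad/s): [2.79, 2.79, 3.14, 3.14, 3.14, 3.14].

### API

Orientations are given as a unit quaternion [x, y, z, w].
In Python, from rig import get_obs, camera, get_calibration, hand_in, cut_out gives the robot as it stands.
- The arm moves only by the shell command python3 -m inch 'ROWS' [OPENING] [FORCE]. ROWS is JSON, one flat list of numbers, 6 for each row, row after row: the shift along the tool's x, y, z scaled (see below), then the turn, a rotation vector about the tool's x, y, z scaled (see below). A call has 1 to 20 rows; each row is the pose to reach, as a shift and turn from the pose commanded when the call began, along the tool's axes at that moment; what a row does not reach only later rows make up. The controller multiplies each number of a shift by 0.08 m and each number of a turn by 90 degrees. A row lasts 1/12 s, in which the tool goes at most 41.7 mm and 7.16 degrees, less where a joint would pass 70% of its speed; a pose out of reach is approached as far as the arm can. A call with a number of a shift or a turn outside -1 to 1 is refused whole. A call with a gripper value outside its range is refused whole. OPENING is the finger opening in mm, from 0 to 87, set as the call begins (- or left out, the last holds). The fingers move at their own pace and stop on an object; FORCE is the grip in N (left out, the last holds). Time passes only in rows, so rows that repeat a pose let the fingers close. It gives the time, the measured TCP pose, the force, the opening and the grip force at its end, in the units of the state.
- get_obs(): the state, without advancing time (a new reading comes with each control period).
- camera(name): name is "scene" or "side" or "wrist"; returns the picture (400x640x3 uint8, red, green, blue); there is no depth.
- get_calibration(name): a dict with "vertical_fov" (degrees; the focal length in pixels is half the picture's height over the tangent of half this angle, whatever the lens; pixels are square), "cx", "cy" (the principal point, pixels), "D" ([k1, k2, p1, p2, k3] as OpenCV has them; the pictures are not rectified), "T" (4x4, takes a point from camera to world coordinates). Camera axes: x right, y down, z forward; pixel columns grow to the right and rows downward; lengths in m; the calibration is good to about 2 mm. A picture is of the moment at which its call begins: read the wrist's pose just before it. get_calibration takes no time and is no camera call; for the wrist camera it gives the pose at the moment of the call.
- hand_in(): hands the job in; it is judged then, once.
Trained networks look in the newest picture that a camera, given by its name, has taken for a name from the list of things; names that differ only in an ending like _2 or _b are one class to them, and where a whole thing is asked for, a point or a joint stands for the part that bears it (a point fixed in the world has none). Each returns a list of dicts, best first, with "conf" (0 to 1); they miss things now and then, are a little off and sometimes report something else, mostly with a low value. They report only what shows in the picture. A call takes as long as a camera call. They do not tell look-alikes from the thing itself.
- cut_out(camera, thing): "region" (400x640 bool, what is visible of it) and "bbox" ([left, top, right, bottom] in pixels, round what is visible of it).
The state is a dict: "time": time; "q": joint angles; "joint_velocities": joint speeds; "joint_torque": joint torques, N m; "position": TCP position; "tool_rot": TCP orientation; "ft_force": force on the tool from outside, world axes, zero at the start; "moment": the same for the moment, N m; "grip_width": finger opening in m; "grip_force": force on a finger pad.
Only numpy, scipy, OpenCV 4.12 (cv2) and the standard library are available. Lean on these libraries where they do the work, as an engineer would, in place of code of your own. Each camera call takes 0.05 s, during which the arm holds its last target. There are 200 camera calls.

### The job

Hand in the square aluminium filings tin: stand it upright in the lane of the wooden hand-in tray, in front of the closed steel gate, then push it along the lane floor through the sprung gate. Push it far enough in that the gate swings fully shut behind it, and leave it standing there; do not lift it over the gate.

Things in the scene. Friction and masses are not known exactly. Their poses are not given: they have to be found in the camera images.
- square_tin: The tall tin that is square from above: closed aluminium, 52 x 52 mm, 44 mm high, 150 to 310 g. Starts upright on the bench among round tins (58 mm across, 28 high; 48 across, 48 high) and a flat oblong one (78 x 50 x 20); the square steel block on a round black rubber foot is no tin. Origin: centre of its underside; z up, x and y along its sides.
- tray: Wooden tray fixed to the bench: straight lane, open above. Origin: mid lane, below the gate, at bench height. x: along the lane, the way to push; z up. Floor 4 mm thick; 80 mm between rails (8 mm thick, tops 20 mm above the bench). Open-ended apron from x = -130 mm to the gate at x = 0; end board, 34 mm high, at x = +215. Posts 8 mm thick, 42 mm high at x = 0, y = +44 and -44.
- gate (a joint): Steel flap 3 mm thick across the lane, 6 to 39 mm above the bench, on an upright hinge at x = 0, y = +41 mm of the tray, 77 mm long. 0 rad = shut; grows as it swings inwards (+x) to 1.5; cannot swing outwards. A weak spring (under 1 N at the tin) shuts it. It sweeps 80 mm behind the gate line: it shuts freely once the tin's centre is past x = +110 mm and the pusher is withdrawn.
Not all that is in view belongs to the job. What is shaped like the square_tin but red is not meant.

How it is judged:
On the way, in this order (a step that is already met when the one before it is completed fails the run):
1. the square tin stands upright on the lane floor in front of the gate, the gate shut (y of square_tin in the frame of tray between -0.02 and 0.02 m and z of square_tin in the frame of tray below 0.012 m and angle between square_tin's own z axis and vertical below 0.15 rad and x of square_tin in the frame of tray between -0.125 and -0.02 m and value of joint gate below 0.2 rad), for 0.1 s.
2. the tin, standing on the lane floor, is pushed through the gateway with the gate swung open (y of square_tin in the frame of tray between -0.02 and 0.02 m and z of square_tin in the frame of tray below 0.012 m and angle between square_tin's own z axis and vertical below 0.15 rad and x of square_tin in the frame of tray between -0.01 and 0.07 m and value of joint gate above 0.3 rad), for 0.04 s.
At the end, for the whole second after the job is handed in: The square tin stands upright (within 0.15 rad) and at rest on the lane floor behind the gate, its centre 90 to 195 mm past the gate line, between the rails, and the gate has swung shut (below 0.1 rad) (y of square_tin in the frame of tray between -0.02 and 0.02 m and z of square_tin in the frame of tray below 0.012 m and angle between square_tin's own z axis and vertical below 0.15 rad and x of square_tin in the frame of tray between 0.09 and 0.195 m and value of joint gate below 0.1 rad and linear speed of square_tin below 0.02 m/s); the robot touches nothing.
It fails at once if the tin is tipped over (beyond 0.6 rad) (angle between square_tin's own z axis and vertical above 0.6 rad).
It also fails if it takes over 51 s, if anything falls off the work surface, if the arm or the gripper's body presses on something with over 40 N, if the wrist force passes 120 N, or if a joint passes its speed limit or range.

## Working session

There is one attempt and no reset: what is moved stays moved. The work goes in short steps, Python scripts to look and compute and a shell command to move; the robot and the scene stay as the last step left them, time stands still between calls to the robot, and variables do not carry over. Pictures are saved under pics/ and viewed, at most 10 in all, crops included, and the job is handed in when it is done.

```bash
mkdir -p pics
cat > h.py <<'E'
import numpy as np,cv2
from rig import *
from scipy.spatial.transform import Rotation as R
def cal(n):
    c=get_calibration(n); f=200/np.tan(np.radians(c["vertical_fov"])/2)
    return np.array([[f,0,c["cx"]],[0,f,c["cy"]],[0,0,1]]),np.array(c["D"],float),np.array(c["T"])
def pix2w(n,uv,z,c=None):
    K,D,T=c or cal(n); p=cv2.undistortPoints(np.array(uv,float).reshape(-1,1,2),K,D)[:,0]
    d=np.c_[p,np.ones(len(p))]@T[:3,:3].T; o=T[:3,3]
    return o+d*((z-o[2])/d[:,2])[:,None]
def w2pix(n,P,c=None):
    K,D,T=c or cal(n); Ti=np.linalg.inv(T)
    return cv2.projectPoints(np.array(P,float).reshape(-1,3),cv2.Rodrigues(Ti[:3,:3])[0],Ti[:3,3],K,D)[0][:,0]
def snap(n,f):
    im=camera(n); cv2.imwrite(f"pics/{f}.png",im[:,:,::-1]); return im
E
python3 - <<'E'
from h import *
a=snap("scene","a");
for t in ["square_tin","tray","gate"]:
    for d in cut_out("scene",t): print(t,round(d["conf"],2),d["bbox"])
b=snap("side","b")
for t in ["square_tin","tray","gate"]:
    for d in cut_out("side",t): print("side",t,round(d["conf"],2),d["bbox"])
o=get_obs();print(o["time"],o["position"],R.from_quat(o["tool_rot"]).as_matrix().round(3))
for n in("scene","side"):print(cal(n)[2].round(2))
E
```

```text
square_tin 0.94 [251.5, 147.4, 273.2, 174.8]
square_tin 0.74 [212.6, 177.2, 244.6, 207.4]
square_tin 0.6 [194.6, 152.1, 221.1, 178.5]
tray 0.66 [359.0, 207.0, 502.6, 323.6]
gate 0.64 [405.5, 253.9, 435.3, 289.0]
side square_tin 0.95 [338.2, 140.6, 359.4, 159.5]
side square_tin 0.94 [321.2, 153.7, 345.0, 176.7]
side square_tin 0.92 [277.1, 150.3, 300.3, 176.4]
side square_tin 0.65 [289.8, 135.3, 313.5, 155.9]
side square_tin 0.28 [226.6, 252.1, 421.6, 339.0]
side gate 0.72 [294.1, 261.0, 311.7, 292.8]
0.4 [ 0.26441636 -0.56620774  0.24441021] [[ 0.906  0.423 -0.   ]
 [ 0.423 -0.906  0.   ]
 [ 0.    -0.    -1.   ]]
[[-0.71  0.6  -0.37  1.02]
 [ 0.71  0.59 -0.38  0.31]
 [-0.01 -0.53 -0.85  1.08]
 [ 0.    0.    0.    1.  ]]
[[-0.97 -0.11  0.19  0.33]
 [-0.22  0.51 -0.83  0.77]
 [-0.   -0.85 -0.52  0.62]
 [ 0.    0.    0.    1.  ]]
```

View pics/a.png

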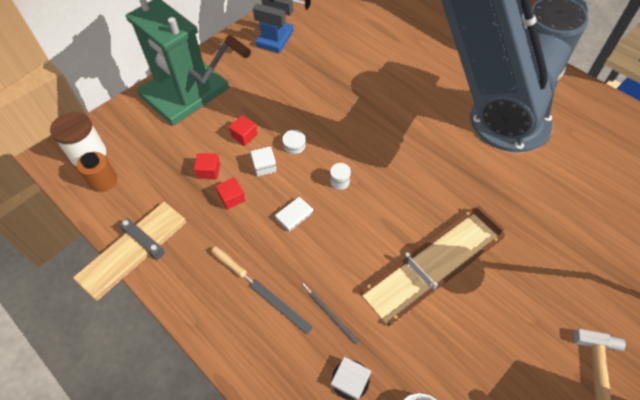

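View pics/b.png

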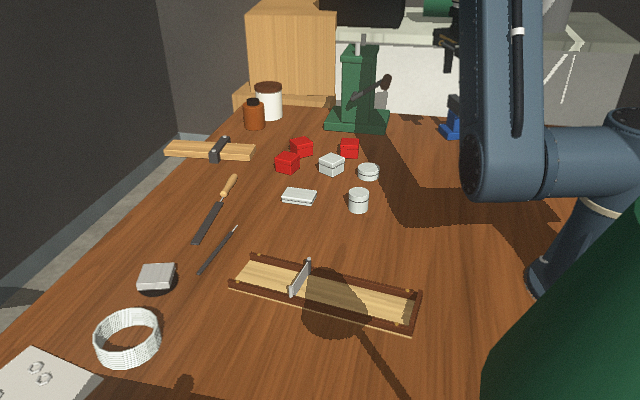

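The white tin (scene 263,161; side 331,164) stands among three red look-alikes. The tray's apron end is at scene (375,305), its end board is near (487,220) towards the robot, and the gate is at (420,271). I'll fit box silhouettes to get poses.

```bash
cat >> h.py <<'E'
from scipy.optimize import minimize
def box(x0,x1,y0,y1,z0,z1): return np.array([[x,y,z] for x in(x0,x1) for y in(y0,y1) for z in(z0,z1)])
TIN=box(-.026,.026,-.026,.026,0,.044)
TRAY=np.r_[box(-.13,.223,-.048,.048,0,.02),box(.215,.223,-.048,.048,0,.034)]
def place(p,P):
    c,s=np.cos(p[2]),np.sin(p[2]); return P@np.array([[c,s,0],[-s,c,0],[0,0,1]])+[p[0],p[1],0]
def fit(P,views,p0):  # views: [(name, mask, cal)]
    def cost(p):
        e=0
        for n,m,c in views:
            uv=w2pix(n,place(p,P),c); h=np.zeros(m.shape,np.uint8)
            cv2.fillConvexPoly(h,np.round(cv2.convexHull(uv.astype(np.float32))*16).astype(np.int32),1,cv2.LINE_8,4)
            h=h>0; e+=1-(h&m).sum()/max(1,(h|m).sum())
        return e
    best=None
    for dy in (0,.4,.8,1.2) if P is TIN else (-.15,0,.15):
        r=minimize(cost,[p0[0],p0[1],p0[2]+dy],method="Nelder-Mead",options=dict(initial_simplex=np.array([[0,0,0],[.015,0,0],[0,.015,0],[0,0,.15]])+[p0[0],p0[1],p0[2]+dy]))
        if best is None or r.fun<best.fun: best=r
    return best.x,best.fun
E
python3 - <<'E'
from h import *
cs,cd=cal("scene"),cal("side")
print("tin scene",pix2w("scene",[[262,161]],.022,cs),"side",pix2w("side",[[333,165]],.022,cd))
e=pix2w("scene",[[487,220],[377,306]],.01,cs);print(e)
print(pix2w("side",[[420,310],[242,272]],.01,cd))
a=camera("scene")
def pick(n,t,uv):
    return [d["region"] for d in cut_out(n,t) if d["bbox"][0]<uv[0]<d["bbox"][2] and d["bbox"][1]<uv[1]<d["bbox"][3]]
v=[("scene",m,cs) for m in pick("scene","square_tin",(262,161))[:1]]
tr=[("scene",m,cs) for m in pick("scene","tray",(430,265))[:1]]
camera("side")
v+=[("side",m,cd) for m in pick("side","square_tin",(333,165))[:1]]
t=pix2w("scene",[[262,161]],.022,cs)[0]
print(len(v),fit(TIN,v,[t[0],t[1],0]),[fit(TIN,[q],[t[0],t[1],0]) for q in v])
d=e[0]-e[1];yaw=np.arctan2(d[1],d[0]);g=e[1]+d/np.linalg.norm(d)*.13
print(g,yaw,fit(TRAY,tr,[g[0],g[1],yaw]))
K,D,T=cal("wrist");print(np.linalg.inv(np.r_[np.c_[R.from_quat(get_obs()["tool_rot"]).as_matrix(),get_obs()["position"]],[[0,0,0,1]]])@T)
E
```

```text
tin scene [[ 0.56948974 -0.36553516  0.022     ]] side [[ 0.55827642 -0.35698005  0.022     ]]
[[0.30728025 0.13936596 0.01      ]
 [0.64999205 0.09727632 0.01      ]]
[[0.300817   0.13434137 0.01      ]
 [0.64635664 0.10604896 0.01      ]]
2 (array([ 0.56749474, -0.36197774, -0.53714579]), np.float64(0.2211467031586003)) [(array([ 0.56608377, -0.3644979 ,  1.04780623]), np.float64(0.09640522875816993)), (array([ 0.56645872, -0.36194483,  0.73695425]), np.float64(0.10175438596491226))]
[0.5209615  0.11312302 0.01      ] 3.0193910807866966 (array([0.53030516, 0.11413877, 2.99898683]), np.float64(0.0268571428571428))
[[-8.83371032e-04 -9.59537705e-01 -2.81578786e-01  7.88389234e-02]
 [ 9.99999394e-01 -1.03247788e-03  3.81175571e-04 -9.99370770e-04]
 [-6.56476199e-04 -2.81578279e-01  9.59538036e-01 -1.40175746e-01]
 [ 0.00000000e+00  0.00000000e+00  0.00000000e+00  1.00000000e+00]]
```

```bash
python3 -m inch '[0.5,-0.09,0,0,0,0, 1,-0.17,0,0,0,0, 1,-0.17,0,0,0,0]' 87 20
python3 -m inch '[0.5,-0.09,0,0,0,0, 1,-0.17,0,0,0,0, 1,-0.17,0,0,0,0]'
python3 -m inch '[0.5,-0.09,0,0,0,0, 1,-0.17,0,0,0,0, 1,-0.17,0,0,0,0]'
python3 -m inch '[0.5,-0.09,0,0,0,0, 1,-0.17,0,0,0,0, 1,-0.17,0,0,0,0]'
python3 -m inch '[0.4,0,0.2,0,0,-0.08, 0.5,0,0.4,0,0,-0.16, 0.5,0,0.4,0,0,-0.23, 0.5,0,0.4,0,0,-0.3, 0.5,0,0.4,0,0,-0.38, 0.5,0,0.4,0,0,-0.38, 0.5,0,0.4,0,0,-0.38]'
python3 - <<'E'
from h import *
c=cal("wrist"); im=snap("wrist","w1")
o=get_obs();p=o["position"];M=R.from_quat(o["tool_rot"]).as_matrix();print(o["time"],p,np.arctan2(M[1,0],M[0,0]),o["q"])
for d in cut_out("wrist","square_tin"):
    m=d["region"];col=im[m].mean(0).round();x=fit(TIN,[("wrist",m,c)],[*pix2w("wrist",[[(d["bbox"][0]+d["bbox"][2])/2,(d["bbox"][1]+d["bbox"][3])/2]],.03,c)[0][:2],0])
    print(round(d["conf"],2),d["bbox"],col,x, M.T@(np.r_[x[0][:2],p[2]]-p)/.08)
E
```

```text
time: 0.9
position: [0.3359, -0.5156, 0.2445]
tool_rot: [0.976, 0.219, 0.002, -0.002]
ft_force: [0.3, -0.4, -0.3]
grip_width: 0.0869
grip_force: 0.0
time: 1.15
position: [0.4029, -0.4694, 0.2447]
tool_rot: [0.976, 0.219, 0.002, -0.001]
ft_force: [-0.2, 0.0, -0.5]
grip_width: 0.0869
grip_force: 0.0
time: 1.4
position: [0.4697, -0.4234, 0.2447]
tool_rot: [0.976, 0.22, 0.002, -0.001]
ft_force: [-0.4, 0.1, 0.5]
grip_width: 0.0873
grip_force: 0.0
time: 1.65
position: [0.5365, -0.3773, 0.2447]
tool_rot: [0.976, 0.22, 0.002, -0.0]
ft_force: [-0.2, -0.0, -0.0]
grip_width: 0.087
grip_force: 0.0
time: 2.23
position: [0.5674, -0.3649, 0.2125]
tool_rot: [0.87, 0.493, -0.0, -0.0]
ft_force: [-0.5, 0.7, -0.7]
grip_width: 0.087
grip_force: 0.0
2.2833 [ 0.56741684 -0.36491289  0.21261323] 1.0308512456412253 [-7.36811253e-01  6.28845159e-01  1.32942243e+00  1.63437705e-05
  1.18327146e+00 -1.96872347e-01]
0.7 [377.6, 79.2, 440.9, 142.1] [224.  76.  68.] (array([ 0.68797406, -0.34608186,  1.32361218]), np.float64(0.05340582027502394)) [9.76614973e-01 1.17156944e+00 6.93100386e-05]
0.59 [289.8, 157.5, 342.6, 210.5] [234. 231. 224.] (array([ 0.56700573, -0.3628577 , -0.53114694]), np.float64(0.03420132141469101)) [ 1.93933219e-02 -1.76146788e-02 -8.93699842e-07]
0.57 [406.9, 168.2, 471.2, 226.6] [222.  74.  65.] (array([ 0.67651219, -0.45346164,  0.70371275]), np.float64(0.07290571328426221)) [-2.48335275e-01  1.73871289e+00  9.54696841e-05]
```

View pics/w1.png

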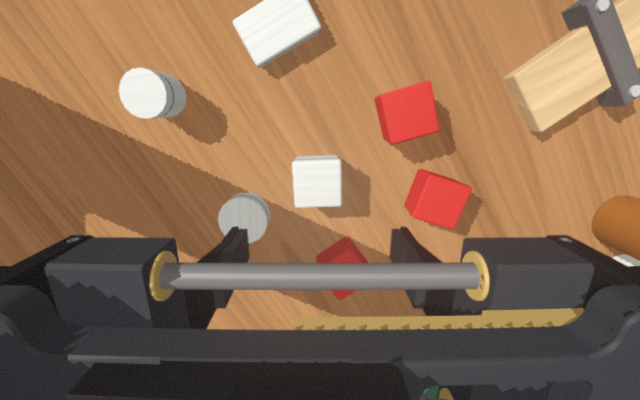

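The white tin sits at (317,181), square to the tool, with a round tin at (244,218) close by the left finger, so I'll narrow the opening to 68 mm, descend and grip.

```bash
python3 -m inch '[0.02,-0.02,0.4,0,0,-0.005, 0.02,-0.02,0.8,0,0,-0.005, 0.02,-0.02,1,0,0,-0.005, 0.02,-0.02,1,0,0,-0.005]' 68 20
python3 -m inch '[0,0,0.3,0,0,0, 0,0,0.6,0,0,0, 0,0,0.9,0,0,0, 0,0,1,0,0,0, 0,0,1,0,0,0]'
python3 -m inch '[0,0,0.12,0,0,0, 0,0,0.25,0,0,0, 0,0,0.25,0,0,0, 0,0,0.25,0,0,0]'
python3 -m inch '[0,0,0,0,0,0, 0,0,0,0,0,0, 0,0,0,0,0,0, 0,0,0,0,0,0, 0,0,0,0,0,0, 0,0,0,0,0,0, 0,0,0,0,0,0, 0,0,0,0,0,0]' 40 20
```

```text
time: 2.67
position: [0.5645, -0.3605, 0.1281]
tool_rot: [0.868, 0.497, -0.001, -0.004]
ft_force: [-0.8, -0.0, -1.0]
grip_width: 0.0708
grip_force: 0.0
time: 3.08
position: [0.5662, -0.362, 0.0512]
tool_rot: [0.868, 0.497, -0.001, -0.002]
ft_force: [-0.3, 0.3, -0.4]
grip_width: 0.0679
grip_force: 0.0
time: 3.42
position: [0.567, -0.3625, 0.0326]
tool_rot: [0.867, 0.498, -0.0, -0.0]
ft_force: [0.2, -0.8, 1.1]
grip_width: 0.0679
grip_force: 0.0
time: 4.08
position: [0.567, -0.3625, 0.0331]
tool_rot: [0.867, 0.498, -0.0, -0.0]
ft_force: [-0.4, 0.9, 5.6]
grip_width: 0.0519
grip_force: 19.9
```

```bash
python3 -m inch '[0,0,-0.25,0,0,0, 0,0,-0.6,0,0,0, 0,0,-1,0,0,0, 0,0,-1,0,0,0]' - 30
python3 -m inch '[0.15,0,-0.4,0,0,0, 0.5,-0.2,-0.8,0,0,0, 0.88,-0.5,-1,0,0,0, 0.88,-0.5,-1,0,0,0]'
python3 -m inch '[0.4,-0.23,0,0,0,0, 0.8,-0.46,0,0,0,0, 0.88,-0.5,0,0,0,0]'
python3 -m inch '[0.4,-0.23,0,0,0,0, 0.8,-0.46,0,0,0,0, 0.88,-0.5,0,0,0,0]'
python3 -m inch '[0.4,-0.23,0,0,0,0, 0.8,-0.46,0,0,0,0, 0.88,-0.5,0,0,0,0]'
python3 -m inch '[0.4,-0.23,0,0,0,-0.06, 0.8,-0.46,0,0,0,-0.12, 0.88,-0.5,0,0,0,-0.19, 0.88,-0.5,0,0,0,-0.25, 0.88,-0.5,0,0,0,-0.25, 0.88,-0.5,0,0,0,-0.25]'
python3 - <<'E'
from h import *
c=cal("wrist"); im=snap("wrist","w2")
o=get_obs();p=o["position"];M=R.from_quat(o["tool_rot"]).as_matrix();print(o["time"],p,np.arctan2(M[1,0],M[0,0]),o["q"],o["grip_width"])
for t in("tray","gate"):
  for d in cut_out("wrist",t): print(t,d["conf"],d["bbox"])
# overlay of estimated tray
q=[.530,.114,3.0]
print(w2pix("wrist",place(q,np.array([[-.13,-.048,.02],[-.13,.048,.02],[.223,-.048,.02],[.223,.048,.02],[0,-.044,.042],[0,.044,.042]])),c).round())
E
```

```text
time: 4.42
position: [0.5702, -0.3651, 0.118]
tool_rot: [0.867, 0.498, 0.002, 0.005]
ft_force: [1.8, -0.7, -1.6]
grip_width: 0.0518
grip_force: 29.9
time: 4.75
position: [0.5679, -0.2758, 0.1947]
tool_rot: [0.867, 0.499, 0.001, -0.001]
ft_force: [-1.2, -0.4, -3.4]
grip_width: 0.0519
grip_force: 29.9
time: 5.0
position: [0.5667, -0.194, 0.1907]
tool_rot: [0.867, 0.499, -0.001, -0.004]
ft_force: [-0.1, 0.2, -4.0]
grip_width: 0.0521
grip_force: 29.9
time: 5.25
position: [0.5678, -0.1136, 0.1906]
tool_rot: [0.867, 0.499, -0.001, -0.004]
ft_force: [-0.5, -1.0, -4.1]
grip_width: 0.0524
grip_force: 29.9
time: 5.5
position: [0.5691, -0.0334, 0.191]
tool_rot: [0.867, 0.499, -0.001, -0.003]
ft_force: [-1.0, 0.1, -2.2]
grip_width: 0.0517
grip_force: 29.9
time: 6.0
position: [0.5718, 0.0422, 0.1916]
tool_rot: [0.754, 0.656, -0.001, -0.0]
ft_force: [-0.6, -0.5, -2.2]
grip_width: 0.0517
grip_force: 29.9
6.05 [0.57196565 0.04185089 0.19179322] 1.4316748106265718 [-1.21655086e-01  5.25484473e-01  1.61597506e+00 -1.98570130e-04
  1.00118037e+00  1.75737049e-02] 0.05197599901840459
tray 0.75 [41.8, 73.0, 395.4, 174.2]
gate 0.8 [259.8, 84.6, 275.3, 171.3]
[[397.  76.]
 [390. 170.]
 [ 54.  79.]
 [ 73. 170.]
 [263.  77.]
 [268. 170.]]
```

View pics/w2.png

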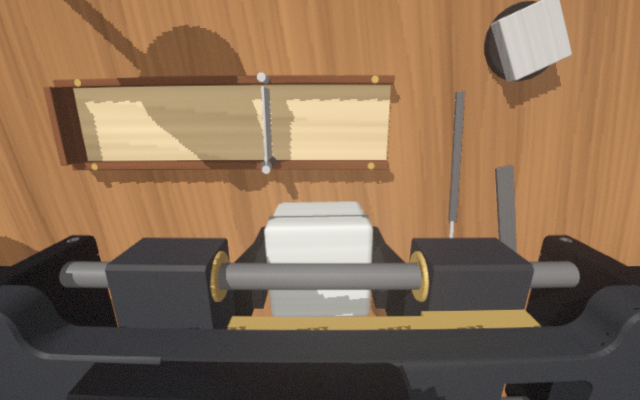

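The tray lies along the image with its post tops at (262,77) and (266,169) and its apron-end corners at (394,76) and (388,169). That agrees with the estimate to within 3 px. The tin is held square. Refining the pose by least squares.

Run:
```python
from h import *
from scipy.optimize import least_squares
c=cal("wrist");o=get_obs();p=o["position"];M=R.from_quat(o["tool_rot"]).as_matrix()
P=np.array([[0,-.044,.042],[0,.044,.042],[-.13,-.048,.02],[-.13,.048,.02]])
uv=np.array([[262.5,77],[266,169.5],[394,76],[388.5,169]])
r=least_squares(lambda q:(w2pix("wrist",place([q[0],q[1],q[2]],P),c)-uv).ravel(),[.53,.114,3.0])
q=r.x;print(q,r.fun.round(1))
t=place(q,np.array([[-.075,0,0]]))[0]
print("lane in tool",M.T@[np.cos(q[2]),np.sin(q[2]),0])
print("target",t,M.T@(np.r_[t[:2],p[2]]-p)/.08,"tool yaw want",q[2]-np.pi/2)
```

```text
[0.52868272 0.11413287 2.99934282] [-0.9 -0.  -0.1  0.   0.9 -0.3  0.2  0.5]
lane in tool [ 3.22923640e-03 -9.99994625e-01  5.67526281e-04]
target [0.60292518 0.10350008 0.        ] [ 8.20378000e-01  2.74289060e-01 -2.40039738e-04] tool yaw want 1.4285464953805245
```

```bash
python3 -m inch '[0.4,0.13,0,0,0,0, 0.82,0.27,0,0,0,0, 0.82,0.27,0,0,0,0, 0.82,0.27,0,0,0,0]'
python3 -m inch '[0,0,0.4,0,0,0, 0,0,0.8,0,0,0, 0,0,1,0,0,0, 0,0,1,0,0,0, 0,0,1,0,0,0]'
python3 -m inch '[0,0,0.25,0,0,0, 0,0,0.5,0,0,0, 0,0,0.7,0,0,0, 0,0,0.8,0,0,0, 0,0,0.88,0,0,0, 0,0,0.88,0,0,0, 0,0,0.88,0,0,0]'
```

```text
time: 6.48
position: [0.6031, 0.1051, 0.1924]
tool_rot: [0.753, 0.658, 0.0, 0.0]
ft_force: [-0.2, 0.5, -3.7]
grip_width: 0.0516
grip_force: 29.9
time: 6.9
position: [0.6016, 0.1032, 0.1117]
tool_rot: [0.754, 0.657, -0.001, -0.001]
ft_force: [0.9, -0.5, -2.6]
grip_width: 0.0523
grip_force: 29.9
time: 7.48
position: [0.6033, 0.1042, 0.0431]
tool_rot: [0.754, 0.657, 0.001, 0.001]
ft_force: [-0.2, -0.5, -2.1]
grip_width: 0.0515
grip_force: 29.9
```

```bash
python3 -m inch '[0,0,0.03,0,0,0, 0,0,0.06,0,0,0, 0,0,0.06,0,0,0]'
python3 -m inch '[0,0,0,0,0,0, 0,0,0,0,0,0, 0,0,0,0,0,0, 0,0,0,0,0,0, 0,0,0,0,0,0]' 72
python3 -m inch '[0,0,-0.3,0,0,0, 0,0,-0.6,0,0,0, 0,0,-1,0,0,0, 0,0,-1,0,0,0]'
python3 -m inch '[0,0,-0.4,0,0,0, -0.3,0,-0.6,0,0,0, -0.6,0,-0.8,0,0,0, -0.9,0,-0.8,0,0,0, -0.9,0,-0.8,0,0,0]'
python3 - <<'E'
from h import *
q=[.5287,.1141,2.9993]
c=cal("wrist"); im=snap("wrist","w3")
o=get_obs();p=o["position"];M=R.from_quat(o["tool_rot"]).as_matrix();print(o["time"],p,np.arctan2(M[1,0],M[0,0]))
for d in cut_out("wrist","square_tin")[:2]:
    P=TIN+[0,0,.004]
    r,e=fit(P,[("wrist",d["region"],c)],[.603,.1035,3.0])
    dx=r[:2]-q[:2];cs,sn=np.cos(q[2]),np.sin(q[2])
    print(d["conf"],d["bbox"],r,e,"in tray",dx@[cs,sn],dx@[-sn,cs],r[2]-q[2])
E
```

```text
time: 7.73
position: [0.6026, 0.1044, 0.0376]
tool_rot: [0.754, 0.657, 0.0, 0.0]
ft_force: [-0.2, 0.1, -3.2]
grip_width: 0.0516
grip_force: 29.9
time: 8.15
position: [0.6028, 0.1044, 0.0377]
tool_rot: [0.754, 0.657, 0.0, 0.0]
ft_force: [-0.6, 1.2, 0.2]
grip_width: 0.0705
grip_force: 0.0
time: 8.48
position: [0.6064, 0.1045, 0.1231]
tool_rot: [0.754, 0.657, 0.004, 0.004]
ft_force: [2.0, 0.5, 1.2]
grip_width: 0.0719
grip_force: 0.0
time: 8.9
position: [0.5931, 0.0293, 0.1825]
tool_rot: [0.755, 0.656, 0.0, 0.002]
ft_force: [0.3, 0.2, 0.0]
grip_width: 0.0718
grip_force: 0.0
8.95 [0.59268441 0.03115285 0.18178663] 1.431113804869557
0.79 [288.2, 85.5, 347.1, 148.2] [0.60377661 0.10427136 3.02683657] 0.01935297515886769 in tray -0.07571167149529516 -0.0009175302645223296 0.02753656840337726
```

View pics/w3.png

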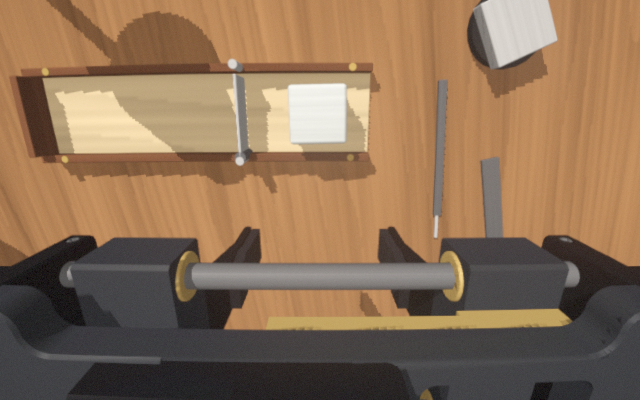

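The tin stands at (317,114) in the lane, centred at tray x = -76 mm, with the gate shut. Next: turn a quarter so tool x runs along the lane, set the fingers 22 mm apart as a pusher and come down behind the tin.

```bash
python3 -m inch '[0.3,0.2,0,0,0,-0.079, 0.6,0.5,0,0,0,-0.158, 0.91,0.75,0,0,0,-0.237, 0.91,0.75,0,0,0,-0.316, 0.91,0.75,0,0,0,-0.395, 0.91,0.75,0,0,0,-0.474, 0.91,0.75,0,0,0,-0.553, 0.91,0.75,0,0,0,-0.632, 0.91,0.75,0,0,0,-0.711, 0.91,0.75,0,0,0,-0.79, 0.91,0.75,0,0,0,-0.869, 0.91,0.75,0,0,0,-0.948, 0.91,0.75,0,0,0,-1, 0.91,0.75,0,0,0,-1, 0.91,0.75,0,0,0,-1]' 22
python3 - <<'E'
from h import *
q=[.5287,.1141,2.9993];cs,sn=np.cos(q[2]),np.sin(q[2])
o=get_obs();p=o["position"];M=R.from_quat(o["tool_rot"]).as_matrix();d=p[:2]-q[:2]
print(o["time"],p,"tray",d@[cs,sn],d@[-sn,cs],"yaw err",np.arctan2(M[1,0],M[0,0])-q[2],o["q"],o["grip_width"])
E
```

```text
time: 10.25
position: [0.6615, 0.0981, 0.1805]
tool_rot: [0.069, 0.998, 0.0, -0.001]
ft_force: [0.1, -0.0, -0.0]
grip_width: 0.0219
grip_force: 0.0
10.25 [0.6615371  0.09811066 0.18048321] tray -0.13376207167935772 -0.003010283485634644 yaw err 0.004612857724593855 [-1.96632883e-02  6.57232717e-01  1.37234010e+00  3.88677774e-04
  1.11347558e+00 -1.45295156e+00] 0.021865135938889606
```

```bash
python3 -m inch '[0,-0.03,0.4,0,0,0, 0,-0.03,0.8,0,0,0, 0,-0.03,1,0,0,0, 0,-0.03,1,0,0,0, 0,-0.03,1,0,0,0]'
python3 -m inch '[0,0,0.3,0,0,0, 0,0,0.6,0,0,0, 0,0,0.78,0,0,0, 0,0,0.84,0,0,0, 0,0,0.84,0,0,0, 0,0,0.84,0,0,0]'
python3 -m inch '[0.1,0,0,0,0,0, 0.2,0,0,0,0,0, 0.3,0,0,0,0,0, 0.4,0,0,0,0,0, 0.5,0,0,0,0,0, 0.6,0,0,0,0,0, 0.7,0,0,0,0,0, 0.8,0,0,0,0,0]'
python3 - <<'E'
from h import *
q=[.5287,.1141,2.9993];cs,sn=np.cos(q[2]),np.sin(q[2])
o=get_obs();p=o["position"];d=p[:2]-q[:2]
print(o["time"],p,"tray",d@[cs,sn],d@[-sn,cs])
snap("side","s1")
im=cv2.imread("pics/s1.png")[220:360,200:460];cv2.imwrite("pics/s1c.png",cv2.resize(im,None,fx=3,fy=3))
E
```

```text
time: 10.67
position: [0.661, 0.0951, 0.1002]
tool_rot: [0.069, 0.998, 0.0, -0.001]
ft_force: [0.6, -0.5, 0.7]
grip_width: 0.0218
grip_force: 0.0
time: 11.17
position: [0.6626, 0.0947, 0.0353]
tool_rot: [0.068, 0.998, 0.0, 0.001]
ft_force: [0.0, -0.8, -0.7]
grip_width: 0.0216
grip_force: 0.0
time: 11.83
position: [0.5981, 0.1034, 0.0346]
tool_rot: [0.068, 0.998, 0.0, 0.001]
ft_force: [2.4, -0.0, 0.8]
grip_width: 0.0217
grip_force: 1.3
11.8333 [0.59814473 0.10339083 0.03461881] tray -0.07026157997831786 0.0007527703122363051
```

View pics/s1c.png

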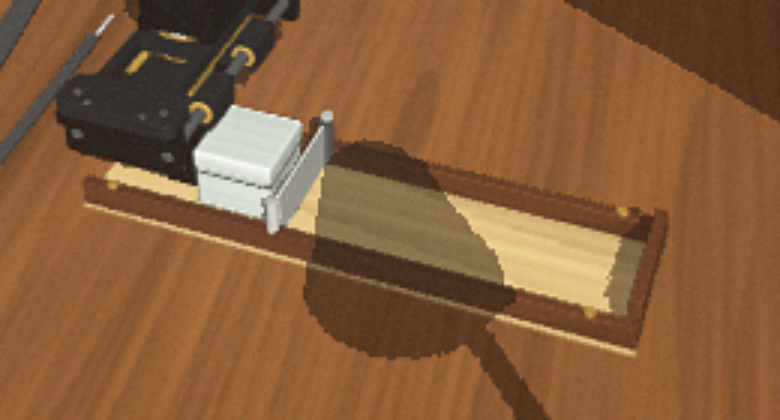

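The tin is upright and straight, its front just short of the closed gate, with the pusher touching it from behind. Pushing on through.

```bash
python3 -m inch '[0.1,0,0,0,0,0, 0.2,0,0,0,0,0, 0.3,0,0,0,0,0, 0.4,0,0,0,0,0, 0.5,0,0,0,0,0, 0.6,0,0,0,0,0, 0.7,0,0,0,0,0, 0.8,0,0,0,0,0, 0.9,0,0,0,0,0, 1,0,0,0,0,0]'
python3 - <<'E'
from h import *
q=[.5287,.1141,2.9993];cs,sn=np.cos(q[2]),np.sin(q[2])
o=get_obs();p=o["position"];d=p[:2]-q[:2]
print(o["time"],p,"tray",d@[cs,sn],d@[-sn,cs])
snap("side","s2")
im=cv2.imread("pics/s2.png")[220:360,200:460];cv2.imwrite("pics/s2c.png",cv2.resize(im,None,fx=3,fy=3))
E
```

```text
time: 12.72
position: [0.5178, 0.1143, 0.0341]
tool_rot: [0.068, 0.998, -0.0, -0.0]
ft_force: [1.8, -0.1, 0.3]
grip_width: 0.0222
grip_force: 1.0
12.7167 [0.51783777 0.11433036 0.03408358] tray 0.010785117972502334 0.0013123689257074824
```

View pics/s2c.png

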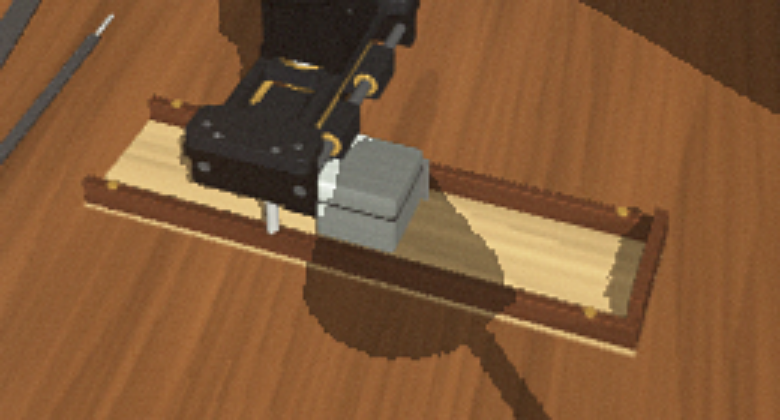

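The tin is in the gateway, upright, with the gate folded open behind it. Pushing another 96 mm, backing off slightly, then lifting straight up.

```bash
python3 -m inch '[0.1,0,0,0,0,0, 0.2,0,0,0,0,0, 0.3,0,0,0,0,0, 0.4,0,0,0,0,0, 0.5,0,0,0,0,0, 0.6,0,0,0,0,0, 0.7,0,0,0,0,0, 0.8,0,0,0,0,0, 0.9,0,0,0,0,0, 1,0,0,0,0,0]'
python3 -m inch '[0.08,0,0,0,0,0, 0.14,0,0,0,0,0, 0.2,0,0,0,0,0, 0.2,0,0,0,0,0, 0.2,0,0,0,0,0]'
python3 -m inch '[-0.05,0,0,0,0,0, -0.08,0,0,0,0,0, -0.08,0,-0.1,0,0,0, -0.08,0,-0.3,0,0,0, -0.08,0,-0.6,0,0,0, -0.08,0,-1,0,0,0, -0.08,0,-1,0,0,0]'
python3 -m inch '[0,0,-0.4,0,0,0, 0,0,-0.8,0,0,0, 0,0,-1,0,0,0, 0,0,-1,0,0,0, 0,0,-1,0,0,0, 0,0,-1,0,0,0, 0,0,-1,0,0,0]'
python3 - <<'E'
from h import *
q=[.5287,.1141,2.9993];cs,sn=np.cos(q[2]),np.sin(q[2])
snap("side","s3")
im=cv2.imread("pics/s3.png")[220:360,200:460];cv2.imwrite("pics/s3c.png",cv2.resize(im,None,fx=3,fy=3))
for d in cut_out("side","square_tin")[:6]:
    b=d["bbox"]
    if b[3]<240 or d["conf"]<.4: continue
    r,e=fit(TIN+[0,0,.004],[("side",d["region"],cal("side"))],[.39,.135,3.0]);dx=r[:2]-q[:2]
    print(d["conf"],b,e,dx@[cs,sn],dx@[-sn,cs],get_obs()["time"])
E
```

```text
time: 13.6
position: [0.439, 0.1252, 0.0342]
tool_rot: [0.068, 0.998, -0.0, -0.0]
ft_force: [1.4, 0.4, -0.4]
grip_width: 0.022
grip_force: 0.6
time: 14.02
position: [0.4231, 0.1273, 0.0341]
tool_rot: [0.068, 0.998, -0.0, -0.001]
ft_force: [-0.4, -0.3, 0.1]
grip_width: 0.0221
grip_force: 0.0
time: 14.6
position: [0.4329, 0.1266, 0.1185]
tool_rot: [0.068, 0.998, 0.0, 0.004]
ft_force: [0.5, 1.1, -0.3]
grip_width: 0.0219
grip_force: 0.0
time: 15.18
position: [0.4292, 0.1263, 0.193]
tool_rot: [0.068, 0.998, -0.0, -0.002]
ft_force: [1.0, 0.1, 0.6]
grip_width: 0.0215
grip_force: 0.0
0.73 [354.9, 276.5, 392.4, 316.6] 0.07521773555027711 0.1454729386693818 0.0017666371591925785 15.2833
```

View pics/s3c.png

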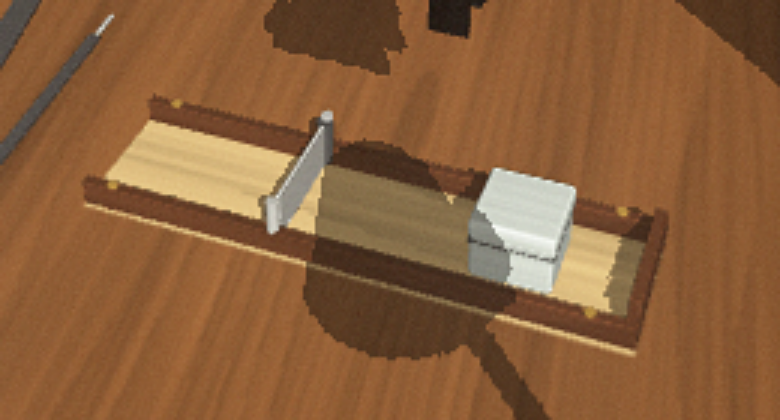

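The gate is shut and the tin stands upright in the lane at tray x ≈ 0.145, with the arm clear. Handing in.

```bash
python3 -c "
from rig import hand_in
print(hand_in())"
```

```text
the job is handed in; nothing more can be done
None
```

I handed in the job at about 15 s: in the last picture the square aluminium tin stands upright in the lane about 145 mm past the gate, the gate is shut and the arm is clear; the hand-in returned no verdict.

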